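Hang the door-side caddy on the rail and clip it fast

ROBOT

A 6-joint arm with a two-finger parallel gripper is mounted at the origin on the work surface. World frame = base frame: x ahead of the robot, y to its left, z up, the work surface at z = 0. Lengths are in m, angles in rad, forces in N, time in s.
With the tool pointing down it reaches from about 0.35 to 0.8 m from the base axis. Payload 7.3 kg.
Tool frame: the origin (TCP) lies at the very end of the fingers, on their centre line; the grasp point (between the pads) lies 19 mm behind it; z points along the fingers, y is the line along which they close (so a half turn about z gives the same grasp; the last joint's range is limited). The gripper opens to 85 mm and grips with 20 to 120 N. Pads are 22 mm wide; open, the fingers measure 114 mm over their backs; the gripper's body (76 mm by 85 mm) begins 54 mm behind the grasp point. The pads swing forward as they close: fully open they stand 13 mm farther back than shut.
Start: joints at [-1.38, 0.342, 1.524, -0, 1.275, -0.146], TCP at [0.174, -0.496, 0.231] pointing down, gripper open.
Joint ranges: [-2.53, 2.53], [-0.77, 2.02], [0.04, 2.7], [-1, 4.14], [0.28, 2.66], [-3.11, 3.11]. Speed limits (rad/s): [2.57, 2.57, 3.14, 3.14, 3.14, 3.14].

INTERFACE

Orientations are given as a rotation vector (axis times angle).
In Python, from rig import sensors, vision, ticket gives the robot as it stands.
- The arm moves only by the shell command python3 -m jog 'ROWS' [OPENING] [FORCE]. ROWS is JSON, a list of rows, each a list of 4 numbers: the shift along the tool's x, y, z in units of 50 mm (1.0 is 50 mm), then the turn about the tool's z in units of 5 degrees (1.0 is 5 degrees). A call has 1 to 5 rows; each row shifts and turns the commanded pose from where the row before left it, along the tool's axes as they then stand; what a row does not reach is not made up. A row lasts 1/10 s, in which the tool goes at most 50 mm and 8.59 degrees, less where a joint would pass 70% of its speed; a pose out of reach is approached as far as the arm can. A call is refused whole if a number of a shift passes 1 or a number of a turn 1, either way. A call with a gripper value outside its range is refused whole. OPENING is the finger opening in mm, from 0 to 85.4, set as the call begins (- or left out, the last holds). The fingers move at their own pace and stop on an object; FORCE is the grip in N (left out, the last holds). Time passes only in rows, so rows that do not move let the fingers close. It gives the time, the measured TCP pose, the force, the opening and the grip force at its end, in the units of the state.
- sensors.sense(): the state, without advancing time (a new reading comes with each control period).
- vision.grab_frame(name): name is "scene" or "side" or "wrist"; returns the picture (400x640x3 uint8, red, green, blue); there is no depth.
- vision.get_calibration(name): a dict with "K" (3x3 intrinsics, pixels), "k1" (the pictures are not rectified: a ray, as slopes to the right and down, at radius r is drawn at 1 + k1 r^2 times it, then the intrinsics apply), "R" (3x3) and "t" (3): a world point X has camera coordinates R X + t; the wrist camera has in their place "hand_eye" (4x4, takes a point from camera to tool coordinates, whose origin is the TCP and whose axes are the flange's). Camera axes: x right, y down, z forward; pixel columns grow to the right and rows downward; lengths in m; the calibration is good to about 2 mm. A picture is of the moment at which its call begins: read the wrist's pose just before it. get_calibration takes no time and is no camera call.
- ticket.finish_job(): hands the job in; it is judged then, once.
The state is a dict: "clock": time; "qpos": joint angles; "dq": joint speeds; "effort": joint torques, N m; "tool_pos": TCP position; "tcp_rot": TCP orientation; "contact_force": force on the tool from outside, world axes, zero at the start; "wrist_torque": the same for the moment, N m; "grip_width": finger opening in m; "gripper_force": force on a finger pad.
Only numpy, scipy, OpenCV 4.12 (cv2) and the standard library are available. Lean on these libraries where they do the work, as an engineer would, in place of code of your own. Each camera call takes 0.05 s, during which the arm holds its last target. There are 200 camera calls.

TASK

Hang the white caddy by both of its hooks over the oak rail, its pocket on the robot's side. Then squeeze the sprung clip open to take it off the little stand, and release it over the top edge of the rail between the caddy's two hooks, so that its jaws pinch the caddy's back plate and the rail together and hold the caddy upright and flush. Leave the other things where they are.

Things in the scene. Friction and masses are not known exactly. Their poses are not given: they have to be found in the camera images.
- caddy: White steel hook-over caddy, loose, 0.2 kg, standing on the table. Origin: centre of the pocket's underside; x towards its back plate, z up. Open pocket x -25 to 25, y -31 to 31, rim z 80 mm, walls 4 mm; grip it across its 62 mm width. Its rear wall is the back plate: x 21 to 25, y -60 to 60, top edge z 105. Two hooks at the plate's upper corners (see caddy_hang).
- caddy_hang (a point): Middle of the hooks' throat, midway between the hooks, level with their undersides (caddy x 33, z 105 mm); belongs over the rail's top edge. Axes as the caddy. Hooks: 14 mm wide, centred 46 mm either side (y); they leave 16 mm free behind the plate (caddy x 25 to 41), are 4 mm thick, and end in 4 mm lips that reach 14 mm below this point.
- rail: Oak rail fixed to the table: upright slat 10 mm thick (x), 320 mm long (y), from 85 to 165 mm above the table, between two 24 mm square posts as tall, at y -172 and 172, on feet 100 x 40 mm, 12 mm high. Origin on the table below its middle; x across the slat, away from the robot; y along it.
- rail_top (a point): Middle of the slat's top edge, 165 mm above the table. Axes as the rail.
- stand: Small oak card stand fixed to the table, the clip's parking place: foot 80 mm (x) by 90 mm (y), 14 mm high, with an upright fin 14 mm thick (x), 60 mm long (y), top edge 85 mm above the table. Origin on the table below its middle.
- stand_top (a point): Middle of the fin's top edge, 85 mm above the table; axes as the stand.
- clip: Loose sprung steel clip like a clothes peg, 90 g, 92 mm tall, 30 mm wide (y); starts jaws down on the stand's fin, tips 24 mm below the fin's top. Origin: pivot centre; x squeezing direction, z up when on a 14 mm edge. Jaws reach 44 mm below the pivot, flat handles 48 mm above, 55 mm apart overall. Squeezing (10 N) opens it until the handles are parallel, 28 mm overall, jaw tips 39 mm apart.
- clip_jaw_a (a point): Inner edge of the +x half's jaw tip, mid width. The clip's frame belongs to this half: squeezed to the stop it leans 0.3 rad from the clip's middle line. The spring round the pivot is 12 mm thick and 36 mm long: at most 38 mm of edge fits in the mouth.
- clip_jaw_b (a point): Inner lower edge of the other jaw, at the tip; the point midway between a and b is the middle of the mouth.
- clip_lever (a joint): Opening angle of the clip, rad: 0 with the jaws nearly shut (3 mm), 0.24 on a 14 mm edge (the fin, or rail plus back plate), 0.84 squeezed to the stop. A spring pulls it towards 0.
- balm_tin: Bystander: round pink lip balm tin, 62 mm across, 26 mm high. Origin under its centre.
- key_dish: Bystander: round stainless key dish, 96 mm across, 25 mm high. Origin under its centre.
- buds_a: Bystander: black earbud case, 50 x 62 mm, 26 mm high. Origin under its centre.
- buds_b: Bystander: a second such earbud case.
- mug: Bystander: white mug, 80 mm across, 90 mm high. Origin under its centre.
Things that resemble listed ones, but are neither listed nor needed, are in the scene too. Leave any red look-alike of the clip alone.

How it is judged:
By the outcome, as a careful person would: the job done as asked, in the order asked, and still so for the second after the job is handed in, with the robot touching nothing.
It also fails if it takes over 48 s, if anything falls off the work surface, if the arm or the gripper's body presses on something with over 40 N, if the wrist force passes 120 N, or if a joint passes its speed limit or range.

## Working session

There is one attempt and no reset: what is moved stays moved. The work goes in short steps, Python scripts to look and compute and a shell command to move; the robot and the scene stay as the last step left them, time stands still between calls to the robot, and variables do not carry over. Pictures are saved under pics/ and viewed, at most 10 in all, crops included, and the job is handed in when it is done.

```bash
mkdir -p pics; ls; python3 - <<'E'
from rig import sensors, vision
import cv2,numpy as np
s=sensors.sense();print(s['clock'],s['tool_pos'],s['tcp_rot'],s['grip_width'])
for n in("scene","side"):
    im=vision.grab_frame(n);cv2.imwrite(f'pics/{n}0.png',im[:,:,::-1])
for n in("scene","side","wrist"):
    c=vision.get_calibration(n);print(n,{k:np.round(v,4).tolist() for k,v in c.items()})
E
```

```text
pics
0.0 [ 0.1734284  -0.49506754  0.23059546] [-3.09552633e+00 -5.26226072e-01 -5.03124850e-06] 0.08548229901710758
scene {'K': [[413.2607, 0.0, 326.0805], [0.0, 413.2607, 194.5694], [0.0, 0.0, 1.0]], 'k1': -0.0135, 'R': [[-0.3491, 0.937, -0.0123], [0.7883, 0.2866, -0.5444], [-0.5066, -0.1998, -0.8387]], 't': [0.1336, -0.3385, 1.4553]}
side {'K': [[371.7035, 0.0, 315.9919], [0.0, 371.7035, 196.8247], [0.0, 0.0, 1.0]], 'k1': -0.046, 'R': [[-0.9174, -0.398, 0.0028], [-0.229, 0.5221, -0.8216], [0.3256, -0.7543, -0.5701]], 't': [0.4468, 0.2072, 1.045]}
wrist {'K': [[352.0137, 0.0, 322.496], [0.0, 352.0137, 204.4564], [0.0, 0.0, 1.0]], 'k1': -0.0445, 'hand_eye': [[0.0002, -0.9512, -0.3087, 0.0787], [1.0, -0.0, 0.0006, 0.0003], [-0.0005, -0.3087, 0.9512, -0.1432], [0.0, 0.0, 0.0, 1.0]]}
```

View pics/scene0.png

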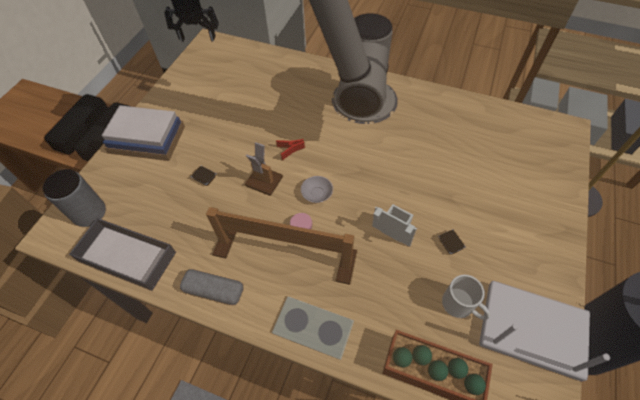

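View pics/side0.png

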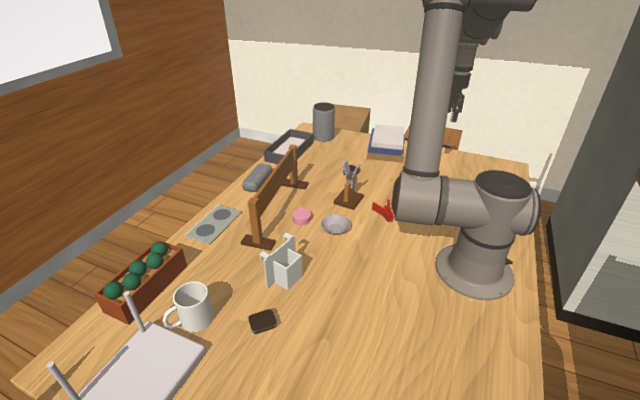

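The scene view shows the rail at about (215..350, 215..250), the caddy at (397,222), the stand and clip at (262,170), and the red look-alike at (290,148). I'll enlarge both views to get accurate pixel positions.

```bash
python3 - <<'E'
import cv2
def crop(n,x0,y0,w,h,f):
    im=cv2.imread(f'pics/{n}0.png')[y0:y0+h,x0:x0+w]
    im=cv2.resize(im,None,fx=f,fy=f,interpolation=cv2.INTER_CUBIC)
    for k in range(0,w,20):
        cv2.line(im,(k*f,0),(k*f,6),(0,0,255),1);cv2.putText(im,str(x0+k),(k*f+2,16),0,.35,(0,0,255),1)
    for k in range(0,h,20):
        cv2.line(im,(0,k*f),(6,k*f),(0,0,255),1);cv2.putText(im,str(y0+k),(8,k*f+4),0,.35,(0,0,255),1)
    cv2.imwrite(f'pics/{n}0c.png',im)
crop('scene',180,130,260,160,3)
crop('side',230,140,190,150,4)
E
```

```text
(no output)
```

View pics/scene0c.png

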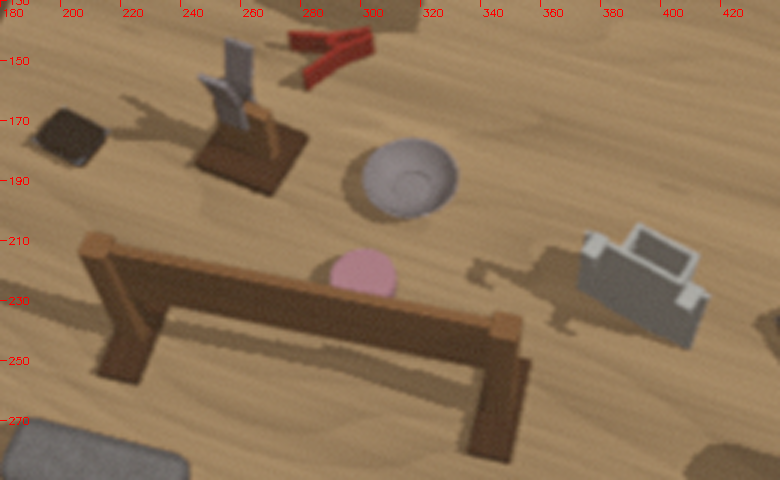

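View pics/side0c.png

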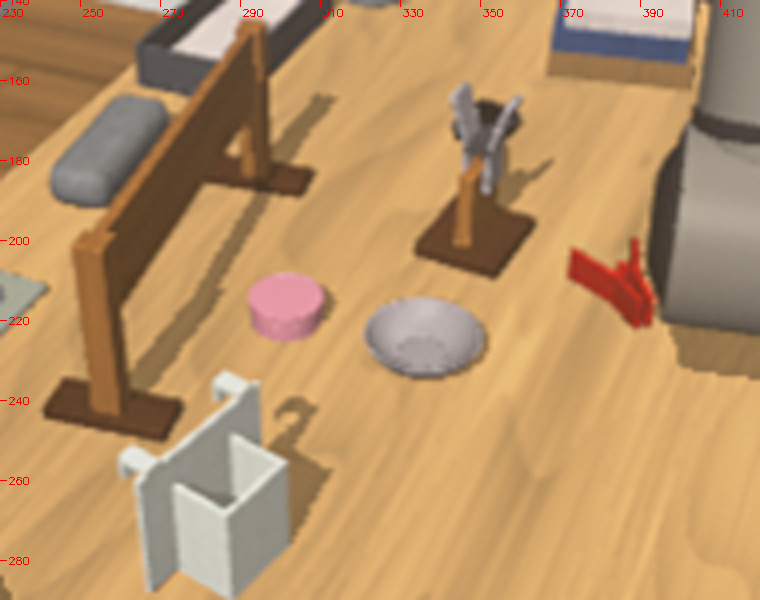

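```bash
cat > h.py <<'E'
import numpy as np,cv2
from scipy.optimize import least_squares
from scipy.spatial.transform import Rotation as Ro
from rig import sensors,vision
C={n:vision.get_calibration(n) for n in('scene','side','wrist')}
def ext(n,s=None):
    c=C[n]
    if n!='wrist': return np.array(c['R']),np.array(c['t'])
    T=np.eye(4);T[:3,:3]=Ro.from_rotvec(s['tcp_rot']).as_matrix();T[:3,3]=s['tool_pos']
    M=np.linalg.inv(T@np.array(c['hand_eye']));return M[:3,:3],M[:3,3]
def proj(n,X,s=None):
    R,t=ext(n,s);K=np.array(C[n]['K'])
    p,_=cv2.projectPoints(np.asarray(X,float).reshape(-1,1,3),cv2.Rodrigues(R)[0],t,K,np.array([C[n]['k1'],0,0,0]))
    return p.reshape(-1,2)
def world(p,X,z=0):
    x,y,a=p;X=np.asarray(X,float)/1000;c,s=np.cos(a),np.sin(a)
    return np.c_[x+c*X[:,0]-s*X[:,1],y+s*X[:,0]+c*X[:,1],X[:,2]+z]
def fit(obs,p0,s=None):
    # obs: list of (cam, model mm, pixel[, state])
    def f(p):
        return np.concatenate([(proj(o[0],world(p,[o[1]]),o[3] if len(o)>3 else None)[0]-o[2])for o in obs])
    r=least_squares(f,p0,loss='soft_l1');return r.x,f(r.x).reshape(-1,2)
def S(x,y):return np.array([180+x/3,130+y/3])
def D(x,y):return np.array([230+x/4,140+y/4])
E
cat > f1.py <<'E'
from h import *
s='scene';d='side'
rail=[(s,(0,-172,165),S(98,247)),(s,(0,172,165),S(505,326)),(d,(0,172,165),D(93,240)),(d,(0,-172,165),D(253,27)),
(s,(50,152,0),S(468,455)),(s,(50,192,0),S(510,462)),(s,(50,-192,0),S(95,375)),(s,(50,-152,0),S(138,384)),
(d,(-50,192,0),D(165,440)),(d,(50,192,0),D(45,415)),(d,(-50,-152,12),D(300,193-8))]
cad=[(s,(-25,-31,80),S(640,225)),(s,(-25,31,80),S(698,257)),(s,(25,-60,0),S(578,290)),(s,(25,60,0),S(690,348)),
(d,(25,60,0),D(152,590)),(d,(-25,31,0),D(233,597)),(d,(-25,31,80),D(228,515)),(d,(-25,-31,80),D(287,465)),(d,(-25,-31,0),D(288,545)),(d,(21,-60,105),D(258,382)),(d,(21,31,80),D(175,485))]
st=[(s,(-40,45,14),S(308,137)),(s,(40,45,0),S(272,194)),(s,(40,-45,0),S(195,165)),
(d,(-40,45,0),D(497,276)),(d,(40,45,0),D(417,250)),(d,(-40,-45,14),D(535,222)),(s,(7,30,85),S(272,118)),(s,(-7,30,85),S(277,113))]
for n,o,p0 in(('rail',rail,(.6,-.1,0)),('cad',cad,(.5,.1,0)),('stand',st,(.4,-.2,0))):
    p,r=fit(o,p0);print(n,np.round(p,4));print(np.round(r,1).tolist())
for n,px in (('balm',S(363,270)),('dish',S(410,178))):
    print(n)
    for z in(.0,.025):
        f=lambda q:proj('scene',[[q[0],q[1],z]])[0]-px
        print(z,least_squares(f,(.5,-.1)).x.round(3))
for n,ps,pd in(('handleA',S(238,45),D(462,90)),('handleB',S(208,82),D(518,98)),('x',S(238,45),D(518,98)),('y',S(208,82),D(462,90))):
    r=least_squares(lambda X:np.r_[proj('scene',X)[0]-ps,proj('side',X)[0]-pd],(.4,-.2,.1));print(n,r.x.round(3),r.cost.round(2))
E
python3 f1.py
```

```text
rail [ 0.6409 -0.0247  0.1349]
[[-1.2, -1.9], [-0.0, -1.6], [-0.5, -0.9], [-1.0, -1.4], [-0.8, -0.8], [0.1, -0.0], [1.0, 0.1], [0.4, 0.0], [-0.5, 0.6], [-1.1, 0.6], [-0.3, 0.3]]
cad [ 0.4667  0.2393 -0.214 ]
[[-0.7, -2.1], [0.6, -2.2], [-0.7, -0.9], [-0.1, 0.1], [-1.4, 1.0], [-0.3, 0.9], [-0.3, 0.1], [-0.1, -1.2], [0.2, -0.1], [-0.0, -0.2], [-0.8, 0.0]]
stand [ 0.4396 -0.1791 -0.1096]
[[1.0, -2.1], [0.2, 1.1], [0.5, -0.2], [-1.2, 1.4], [-1.8, 1.1], [0.2, -1.3], [-2.1, -0.3], [-1.3, -2.1]]
balm
0.0 [ 0.53  -0.022]
0.025 [ 0.543 -0.015]
dish
0.0 [ 0.416 -0.018]
0.025 [ 0.431 -0.011]
handleA [ 0.445 -0.165  0.17 ] 9.65
handleB [ 0.434 -0.22   0.111] 28.3
x [ 0.415 -0.188  0.144] 2.5
y [ 0.464 -0.195  0.139] 0.31
```

Rough poses fit to 1–2 px and match the given sizes. I'll turn to the caddy's yaw and move above it for a close look.

```bash
cat >> h.py <<'E'
def plan(x,y,z,yaw):
    s=sensors.sense();R=Ro.from_rotvec(s['tcp_rot']).as_matrix();a=np.arctan2(R[1,0],R[0,0])
    t=-np.degrees(yaw-a);d=np.array([x,y,z])-s['tool_pos']
    c,q=np.cos(yaw),np.sin(yaw)
    print('t',round(s['clock'],2),'pos',s['tool_pos'].round(4) if hasattr(s['tool_pos'],'round') else s['tool_pos'],'ang',round(a,4),'| turn units',round(t/5,2),'shift units',np.round(np.array([d[0]*c+d[1]*q,d[0]*q-d[1]*c,-d[2]])/.05,2),'F',np.round(s['contact_force'],1),'w',round(s['grip_width'],4),'gf',np.round(s['gripper_force'],1))
E
python3 -m jog '[[0,0,0,1],[0,0,0,1],[0,0,0,1],[0,0,0,1],[0,0,0,1]]' 85
python3 -m jog '[[0,0,0,1],[0,0,0,0.32],[0.3,-0.4,0,0],[0.3,-0.6,0,0],[0.3,-0.6,0,0]]'
python3 -c "
from h import *
plan(.467,.239,.25,-.214)"
```

```text
clock: 0.6
tool_pos: [0.1735, -0.4953, 0.2309]
tcp_rot: [-3.137, 0.162, 0.0]
contact_force: [-0.3, -0.4, -0.5]
grip_width: 0.0848
gripper_force: 0.0
clock: 1.1
tool_pos: [0.2349, -0.4261, 0.2309]
tcp_rot: [-3.123, 0.336, 0.0]
contact_force: [-0.3, -0.1, -0.1]
grip_width: 0.0851
gripper_force: 0.0
t 1.1 pos [ 0.2349 -0.4261  0.2309] ang -0.2144 | turn units -0.0 shift units [  1.71 -13.98  -0.38] F [-0.3 -0.1 -0.1] w 0.0851 gf 0.0
```

```bash

python3 -m jog '[[0.3,-0.7,0,0],[0.3,-0.7,0,0],[0.3,-0.7,0,0],[0.3,-0.7,0,0],[0.3,-0.7,0,0]]' >/dev/null
python3 -m jog '[[0.2,-0.7,0,0],[0,-0.7,-0.1,0],[0,-0.7,-0.1,0],[0,-0.7,-0.1,0],[0,-0.7,-0.1,0]]' >/dev/null
python3 -m jog '[[0,-0.7,0,0],[0,-0.7,0,0],[0,-0.7,0,0],[0,-0.7,0,0],[0,-0.7,0,0]]' >/dev/null
python3 -m jog '[[0,-0.7,0,0],[0,-0.7,0,0],[0,-0.7,0,0],[0,-0.5,0,0],[0,-0.3,0,0]]' >/dev/null
python3 -m jog '[[0,0,0,0],[0,0,0,0]]'
python3 - <<'E'
from h import *
plan(.467,.239,.25,-.214)
s=sensors.sense();im=vision.grab_frame('wrist')
import pickle;pickle.dump({k:np.array(v) for k,v in s.items()},open('s1.pkl','wb'))
cv2.imwrite('pics/w1.png',im[:,:,::-1])
m=np.array([[-25,-31,80],[-25,31,80],[25,-60,0],[25,60,0],[21,60,105],[21,-60,105]])
print(proj('wrist',world((.4667,.2393,-.214),m),s).round(0).tolist())
E
```

```text
clock: 3.3
tool_pos: [0.4601, 0.209, 0.251]
tcp_rot: [3.123, -0.336, -0.001]
contact_force: [-0.3, -0.4, -0.3]
grip_width: 0.0848
gripper_force: 0.0
t 3.3 pos [0.4601 0.209  0.251 ] ang -0.2141 | turn units -0.0 shift units [ 0.01 -0.62  0.02] F [-0.3 -0.4 -0.3] w 0.0848 gf 0.0
[[322.0, 206.0], [256.0, 206.0], [348.0, 141.0], [240.0, 141.0], [213.0, 164.0], [356.0, 163.0]]
```

View pics/w1.png

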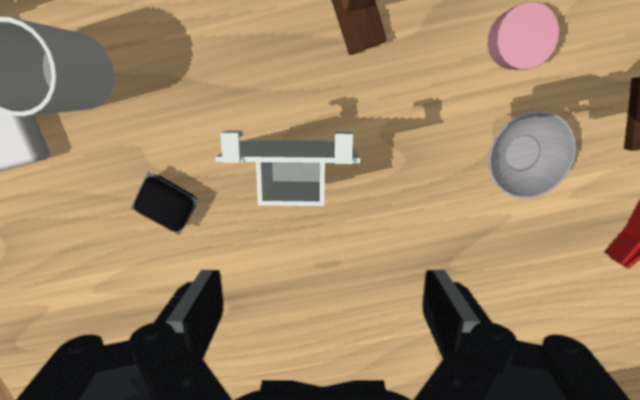

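The wrist view shows the caddy square to the image: pocket front rim at (259..325, 205), plate top at (216..360, 160), hook ends at (221..354, 131). It's about 3 px off the prediction, so I'll refit.

```bash
python3 - <<'E'
from h import *
import pickle
s=pickle.load(open('s1.pkl','rb'))
im=cv2.imread('pics/w1.png')[120:215,205:370];print((im[85:87,:,:].max(2)[1]>190).nonzero()[0][[0,-1]]+205)
w='wrist'
o=[(w,(-25,-31,80),(325.5,206),s),(w,(-25,31,80),(258,206),s),(w,(21,60,105),(216.5,161.5),s),(w,(21,-60,105),(360,162.5),s),(w,(45,53,109),(220.5,131),s),(w,(45,-53,109),(353.5,132),s),(w,(45,39,109),(238.5,131.5),s),(w,(45,-39,109),(335.5,132.5),s)]
p,r=fit(o,(.467,.239,-.214));print(p,r.round(1).tolist())
plan(*p[:2],.25,p[2])
E
```

```text
[212 369]
[ 0.467954    0.23596601 -0.22198702] [[-0.9, -1.3], [0.6, -1.8], [-0.3, -0.7], [0.2, -0.8], [0.5, 1.2], [-0.3, 1.0], [-0.1, 0.8], [0.2, 0.4]]
t 3.35 pos [0.4602 0.2086 0.2512] ang -0.2149 | turn units 0.08 shift units [ 0.03 -0.57  0.02] F [-0.  -0.4 -0.8] w 0.0851 gf 0.0
```

```bash

python3 -m jog '[[0.03,-0.4,0,0.08],[0,-0.17,0.2,0],[0,0,0.5,0],[0,0,0.5,0],[0,0,0.5,0]]' >/dev/null
python3 -m jog '[[0,0,0.5,0],[0,0,0.5,0],[0,0,0.5,0],[0,0,0.5,0],[0,0,0.4,0]]' 
python3 -m jog '[[0,0,0,0],[0,0,0,0],[0,0,0,0],[0,0,0,0],[0,0,0,0]]' 50 40
python3 -c "
from h import *
plan(.468,.236,.046,-.222)"
```

```text
clock: 4.35
tool_pos: [0.467, 0.2359, 0.0444]
tcp_rot: [3.121, -0.348, -0.003]
contact_force: [-0.5, 0.1, -0.3]
grip_width: 0.0851
gripper_force: 0.0
clock: 4.85
tool_pos: [0.4682, 0.2371, 0.0469]
tcp_rot: [-3.122, 0.347, -0.002]
contact_force: [-0.6, 0.6, -2.0]
grip_width: 0.0614
gripper_force: 45.9
t 4.85 pos [0.4682 0.2371 0.0469] ang -0.2217 | turn units 0.0 shift units [0.   0.02 0.02] F [-0.6  0.6 -2. ] w 0.0614 gf 45.9
```

Gripped at 61 mm. I'll lift and carry it to a viewing pose just over and before the rail.

```bash

python3 -m jog '[[0,0,-0.3,0],[0,0,-0.6,0],[0,0,-0.6,0],[0,0,-0.7,0],[0,0,-0.7,0]]' >/dev/null
python3 -m jog '[[0,0,-0.7,0],[0,0,-0.5,-1],[0,0,0,-1],[0,0,0,-1],[0,0,0,-1]]'
python3 -c "
from h import *
plan(.56,-.035,.25,.135)"
```

```text
clock: 5.85
tool_pos: [0.4677, 0.237, 0.2518]
tcp_rot: [-3.135, -0.206, -0.001]
contact_force: [-0.1, 0.8, -1.7]
grip_width: 0.0614
gripper_force: 46.0
t 5.85 pos [0.4677 0.237  0.2518] ang 0.1311 | turn units -0.04 shift units [1.1  5.64 0.04] F [-0.1  0.8 -1.7] w 0.0614 gf 46.0
```

```bash

python3 -m jog '[[0.1,0.3,0,-0.04],[0.1,0.6,0,0],[0.1,0.6,0,0],[0.2,0.6,0,0],[0.2,0.6,0,0]]' >/dev/null
python3 -m jog '[[0.2,0.6,0,0],[0.2,0.6,0,0],[0,0.6,0,0],[0,0.6,0,0],[0,0.5,0,0]]' >/dev/null
python3 -m jog '[[0,0,0,0],[0,0,0,0],[0,0,0,0]]'
python3 - <<'E'
from h import *
plan(.56,-.035,.25,.135)
s=sensors.sense();im=vision.grab_frame('wrist')
import pickle;pickle.dump({k:np.array(v) for k,v in s.items()},open('s2.pkl','wb'))
cv2.imwrite('pics/w2.png',im[:,:,::-1])
m=np.array([[-5,-160,165],[-5,160,165],[5,-160,165],[5,160,165],[0,172,165],[0,-172,165]])
print(proj('wrist',world((.6409,-.0247,.135),m),s).round(0).tolist())
E
```

```text
clock: 7.15
tool_pos: [0.5587, -0.0325, 0.2514]
tcp_rot: [-3.135, -0.206, 0.0]
contact_force: [-0.3, 0.4, -1.8]
grip_width: 0.0614
gripper_force: 46.0
t 7.15 pos [ 0.5587 -0.0325  0.2514] ang 0.1315 | turn units -0.04 shift units [0.02 0.05 0.03] F [-0.3  0.4 -1.8] w 0.0614 gf 46.0
[[577.0, 95.0], [76.0, 96.0], [580.0, 78.0], [73.0, 80.0], [57.0, 89.0], [596.0, 87.0]]
```

View pics/w2.png

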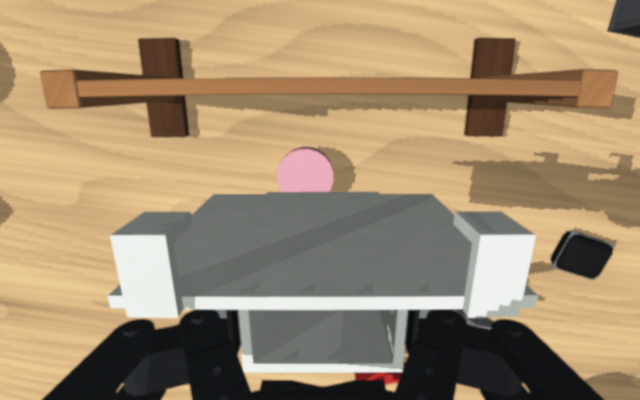

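Rail post tops are centred at (60,89) and (597,88), within 3 px of the prediction. The tin is at (305,175). I'll refit the rail and check the caddy's pose in the hand.

```bash
python3 - <<'E'
from h import *
import pickle
s=pickle.load(open('s2.pkl','rb'))
w='wrist'
o=[(w,(0,172,165),(60.5,89),s),(w,(0,-172,165),(597,88.5),s),(w,(-12,160,165),(79,107),s),(w,(12,160,165),(76,69.5),s),(w,(-12,-160,165),(578.5,107),s),(w,(12,-160,165),(581,70),s)]
p,r=fit(o,(.641,-.025,.135));print('rail',p.round(4),r.round(1).tolist())
M=np.array([(45,53,109),(45,39,109),(45,-39,109),(45,-53,109),(-25,31,80),(-25,-31,80),(21,60,105),(21,-60,105)])
px=np.array([(112,237),(171,236),(476,234.5),(533,233),(241,373),(404,373),(109,306),(535,306)])
def f(q):
    X=(Ro.from_euler('zyx',q[3:6]).apply(M/1000)+q[:3]);return (proj('wrist',X,s)-px).ravel()
r=least_squares(f,[.559,-.0325,.205,.131,0,0],loss='soft_l1',x_scale=[.01]*3+[.05]*3)
print('cad',r.x.round(4),f(r.x).round(1).tolist())
cp=r.x;a=p[2];R=np.array([[np.cos(a),np.sin(a)],[-np.sin(a),np.cos(a)]])
print('caddy in rail frame mm',(R@(cp[:2]-p[:2])*1000).round(1),'dyaw',cp[3]-a)
E
```

```text
rail [ 0.6405 -0.0265  0.1326] [[-1.1, 0.1], [1.0, 0.4], [1.8, 1.0], [-2.3, -0.8], [-1.9, 0.8], [3.0, -1.4]]
cad [ 0.5572 -0.0337  0.2056  0.1392  0.012  -0.0052] [-0.1, -1.3, -5.1, -0.4, 2.1, -0.6, -0.2, 0.3, 3.2, 0.4, -0.9, -0.2, 3.2, 2.4, -1.0, 0.5]
caddy in rail frame mm [-83.5   3.8] dyaw 0.006657126341005487
```

```bash

python3 -m jog '[[0.25,0.08,0,0],[0.4,0,0,0],[0.36,0,0,0],[0,0,0.3,0],[0,0,0.5,0]]' >/dev/null
python3 -m jog '[[0,0,0.5,0],[0,0,0.5,0],[0,0,0.5,0],[0,0,0.1,0],[0,0,0,0]]' >/dev/null
python3 -m jog '[[0,0,0,0],[0,0,0,0]]'
python3 - <<'E'
from h import *
a=.1326;o=np.array([-.032,0]);c,q=np.cos(a),np.sin(a)
plan(.6405+c*o[0],-.0265+q*o[0],.132,a)
s=sensors.sense();im=vision.grab_frame('wrist');sc=vision.grab_frame('scene');sd=vision.grab_frame('side')
import pickle;pickle.dump({k:np.array(v) for k,v in s.items()},open('s3.pkl','wb'))
a=cv2.resize(im[:,:,::-1],(640,400))[:240]
b=cv2.resize(sc[185:285,190:370,::-1],None,fx=2.2,fy=2.2,interpolation=2);d=cv2.resize(sd[130:260,240:330,::-1],None,fx=2.4,fy=2.4,interpolation=2)
O=np.zeros((560,640,3),np.uint8);O[:240]=a;O[240:240+b.shape[0],:b.shape[1]]=b;O[240:240+d.shape[0],410:410+d.shape[1]]=d
cv2.imwrite('pics/w3.png',O)
E
```

```text
clock: 8.4
tool_pos: [0.6099, -0.0305, 0.1326]
tcp_rot: [3.135, 0.206, 0.002]
contact_force: [-1.9, 0.4, -1.5]
grip_width: 0.0615
gripper_force: 52.7
t 8.4 pos [ 0.6099 -0.0305  0.1326] ang 0.1312 | turn units -0.02 shift units [-0.02  0.    0.01] F [-1.9  0.4 -1.5] w 0.0615 gf 52.7
```

View pics/w3.png

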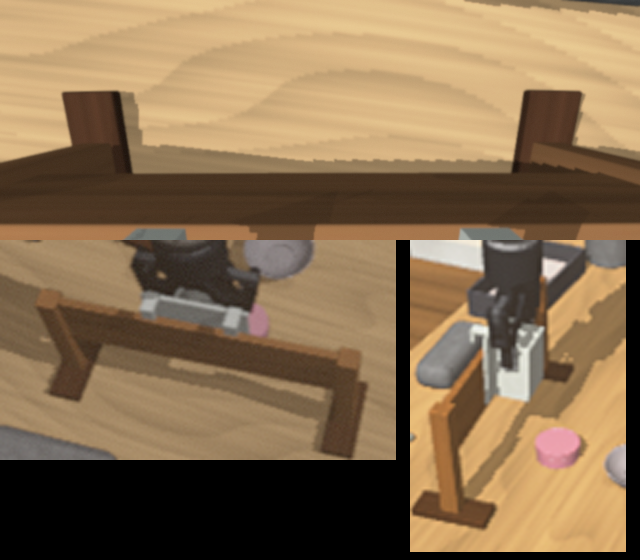

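The caddy's plate just touches the slat's front (−1.9 N) with the hooks above the rail. I'll back off about 1.5 mm and lower it, watching the force.

```bash

python3 -m jog '[[-0.03,0,0,0],[0,0,0.1,0],[0,0,0.1,0],[0,0,0.1,0],[0,0,0.1,0]]'
python3 -m jog '[[0,0,0.02,0],[0,0,0,0]]'
```

```text
clock: 9.05
tool_pos: [0.6081, -0.031, 0.1106]
tcp_rot: [3.135, 0.205, -0.0]
contact_force: [0.7, -0.3, -0.9]
grip_width: 0.0614
gripper_force: 52.7
clock: 9.25
tool_pos: [0.6081, -0.0309, 0.1099]
tcp_rot: [-3.135, -0.205, 0.0]
contact_force: [2.0, -0.6, -2.5]
grip_width: 0.0616
gripper_force: 52.7
```

```bash

python3 -m jog '[[0.02,0,0,0],[0,0,0,0]]'
python3 -m jog '[[0.02,0,0,0],[0,0,0,0]]'
python3 - <<'E'
from h import *
s=sensors.sense();im=vision.grab_frame('wrist');sc=vision.grab_frame('scene');sd=vision.grab_frame('side')
b=cv2.resize(sc[195:275,200:320,::-1],None,fx=3,fy=3,interpolation=2);d=cv2.resize(sd[130:230,250:310,::-1],None,fx=4,fy=4,interpolation=2)
O=np.zeros((600,680,3),np.uint8);O[:200,:640]=im[150:350,:,::-1];O[200:440,:360]=b;O[200:600,400:640]=d
cv2.imwrite('pics/w4.png',O)
E
```

```text
clock: 9.45
tool_pos: [0.6091, -0.0308, 0.1104]
tcp_rot: [3.135, 0.205, 0.0]
contact_force: [-0.2, -1.1, -2.0]
grip_width: 0.0614
gripper_force: 52.7
clock: 9.65
tool_pos: [0.6101, -0.0307, 0.1104]
tcp_rot: [3.135, 0.205, 0.0]
contact_force: [0.3, -0.1, -1.8]
grip_width: 0.0616
gripper_force: 52.7
```

View pics/w4.png

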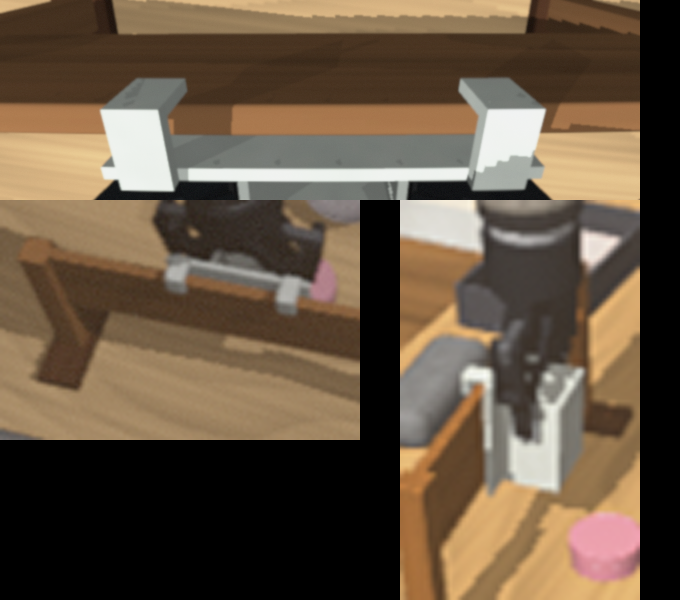

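The hooks are over the rail with the lips behind the slat. Now I'll seat it: forward until the plate touches, then down.

```bash

python3 -m jog '[[0.03,0,0,0],[0,0,0,0]]'|grep -E 'pos|contact'
python3 -m jog '[[0.02,0,0.03,0],[0,0,0,0]]'|grep -E 'pos|contact'
python3 -m jog '[[0,0,0.03,0],[0,0,0,0]]'|grep -E 'pos|contact'
```

```text
tool_pos: [0.6107, -0.0306, 0.1101]
contact_force: [-4.3, 0.1, -0.0]
tool_pos: [0.6109, -0.0305, 0.1082]
contact_force: [-6.3, -1.6, 0.0]
tool_pos: [0.6109, -0.0304, 0.1067]
contact_force: [-5.4, -1.3, -1.6]
```

```bash

python3 -m jog '[[0,0,0.03,0],[0,0,0,0]]'|grep -E 'pos|contact'
python3 -m jog '[[0,0,0.03,0],[0,0,0,0]]'|grep -E 'pos|contact'
```

```text
tool_pos: [0.611, -0.0304, 0.1052]
contact_force: [-5.9, -0.5, -0.8]
tool_pos: [0.611, -0.0304, 0.1037]
contact_force: [-5.5, -1.2, -0.4]
```

```bash

python3 -m jog '[[0,0,0.03,0],[0,0,0,0]]'|grep -E 'pos|contact'
python3 -m jog '[[0,0,0.03,0],[0,0,0,0]]'|grep -E 'pos|contact'
```

```text
tool_pos: [0.6111, -0.0304, 0.1022]
contact_force: [-4.6, 0.6, -0.5]
tool_pos: [0.6111, -0.0304, 0.1012]
contact_force: [-6.8, -0.3, 3.4]
```

Contact at TCP z ≈ 0.1015 m, so the hooks are seated. I'll release and rise.

```bash

python3 -m jog '[[0,0,0,0],[0,0,0,0],[0,0,0,0],[0,0,0,0],[0,0,0,0]]' 85|grep -E 'pos|contact|width'
python3 -m jog '[[0,0,-0.2,0],[0,0,-0.4,0],[0,0,-0.6,0],[0,0,-0.7,0],[0,0,-0.7,0]]'|grep -E 'pos|contact'
python3 -m jog '[[0,0,-0.4,0],[-0.5,0,0,0],[-0.5,0,0,0],[0,0,0,0],[0,0,0,0]]'|grep -E 'pos|contact'
python3 - <<'E'
from h import *
s=sensors.sense();im=vision.grab_frame('wrist')
import pickle;pickle.dump({k:np.array(v) for k,v in s.items()},open('s5.pkl','wb'))
cv2.imwrite('pics/w5.png',im[:,:,::-1])
p=(.6405-.030*np.cos(.1326)+.001,-.0265-.030*np.sin(.1326),.1326)
m=np.array([(45,53,109),(45,39,109),(45,-39,109),(45,-53,109),(-25,31,80),(-25,-31,80),(21,60,105),(21,-60,105)])+[0,0,60]
print(proj('wrist',world(p,m),s).round(0).tolist())
plan(.4395,-.1915,.25,-.11+np.pi/2)
E
```

```text
tool_pos: [0.6127, -0.0304, 0.1013]
contact_force: [-0.3, 0.1, 0.5]
grip_width: 0.0852
tool_pos: [0.6124, -0.0303, 0.2334]
contact_force: [0.4, -0.2, 0.9]
tool_pos: [0.5632, -0.037, 0.2524]
contact_force: [0.3, -0.5, 0.1]
[[234.0, 65.0], [257.0, 65.0], [386.0, 65.0], [409.0, 65.0], [280.0, 169.0], [364.0, 168.0], [227.0, 106.0], [416.0, 106.0]]
t 12.75 pos [ 0.5635 -0.0369  0.2521] ang 0.1307 | turn units -15.24 shift units [-3.34 -2.13  0.04] F [ 0.7 -0.  -0.3] w 0.0848 gf 0.0
```

View pics/w5.png

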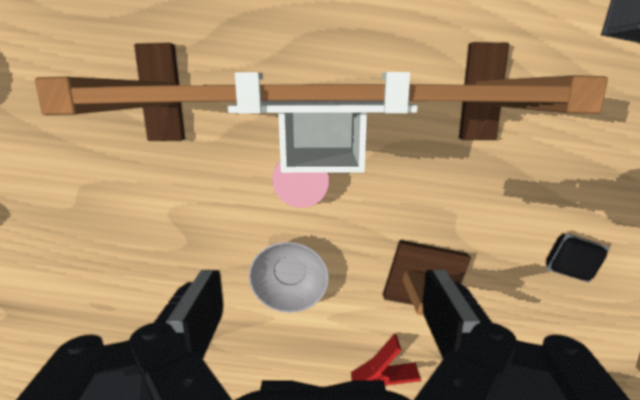

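The caddy hangs by both hooks (236–262 and 385–411, v≈72–112), leaning a few mm off the slat at the top, which the clip should close. Next is the clip: turn about 76° and go above the stand.

```bash

python3 -m jog '[[0,0,0,-1],[0,0,0,-1],[0,0,0,-1],[0,0,0,-1],[0,0,0,-1]]' >/dev/null
python3 -m jog '[[0,0,0,-1],[0,0,0,-1],[0,0,0,-1],[0,0,0,-1],[0,0,0,-1]]' >/dev/null
python3 -m jog '[[0,0,0,-1],[0,0,0,-1],[0,0,0,-1],[0,0,0,-1],[0,0,0,-1]]' >/dev/null
python3 -m jog '[[-0.3,-0.2,0,-0.24],[-0.5,-0.3,0,0],[-0.6,-0.4,0,0],[-0.6,-0.4,0,0],[-0.6,-0.4,0,0]]' >/dev/null
python3 -m jog '[[-0.5,-0.3,0,0],[-0.24,-0.13,0,0],[0,0,0,0],[0,0,0,0],[0,0,0,0]]'|grep -E 'pos|cont'
python3 - <<'E'
from h import *
plan(.4395,-.1915,.25,-.11+np.pi/2)
s=sensors.sense();im=vision.grab_frame('wrist')
import pickle;pickle.dump({k:np.array(v) for k,v in s.items()},open('s6.pkl','wb'))
cv2.imwrite('pics/w6.png',im[:,:,::-1])
p=(.4395,-.1791,-.11)
m=np.array([(-27,-13+15,153),(-27,-13-15,153),(27,2,153),(27,-28,153),(-7,30,85),(7,30,85),(-40,-45,14),(40,-45,14),(-40,45,14),(40,45,14)])
print(proj('wrist',world(p,m),s).round(0).tolist())
h=cv2.cvtColor(im,cv2.COLOR_RGB2HSV)
for v in range(90,270,4):
    print(v,''.join('.' if h[v,u,1]>90 and h[v,u,2]>90 else ('o' if h[v,u,1]>90 else ('#' if h[v,u,2]>90 else 'x')) for u in range(200,440,3)))
E
```

```text
tool_pos: [0.4393, -0.1901, 0.2512]
contact_force: [0.3, -0.2, -0.0]
t 15.25 pos [ 0.4393 -0.1901  0.2512] ang 1.462 | turn units 0.01 shift units [-0.03  0.01  0.02] F [ 0.3 -0.2 -0. ] w 0.0847 gf 0.0
[[283.0, 187.0], [285.0, 227.0], [359.0, 187.0], [358.0, 227.0], [314.0, 136.0], [330.0, 136.0], [286.0, 195.0], [357.0, 195.0], [284.0, 113.0], [360.0, 113.0]]
90 ................................................................................
94 ................................................................................
98 ................................................................................
102 ................................................................................
106 ................................................................................
110 ................................................................................
114 ................................................................................
118 .......................................o.oooooooo.ooo...........................
122 .............................oooooooooooooooooooooooo...
[... 2384 characters left out ...]
....................
238 ................................................................................
242 ................................................................................
246 ................................................................................
250 ................................................................................
254 ................................................................................
258 ................................................................................
262 ................................................................................
266 ................................................................................
```

The mask shows the clip's handle tops spanning u 286–361, v 181–220. That makes it 55 mm by 30 mm, square to the tool. I'll locate its centre.

```bash
python3 - <<'E'
from h import *
import pickle
s=pickle.load(open('s6.pkl','rb'))
im=cv2.imread('pics/w6.png');h=cv2.cvtColor(im,cv2.COLOR_BGR2HSV)
for v in (190,200,210,216):
    u=np.where(h[v,260:400,1]<90)[0]+260;print(v,u[0],u[-1])
for u in (288,290,292,352,356,359):
    v=np.where(h[150:260,u,1]<90)[0]+150;print(u,v[0],v[-1])
def back(px,z): return least_squares(lambda q:proj('wrist',[[q[0],q[1],z]],s)[0]-px,(.44,-.19)).x
for px in((286,200),(361.5,200),(323.7,181),(323.7,220.5)):print(px,back(px,.152).round(4))
b=back((323.7,200.5),.152);print(b);plan(b[0],b[1],.124,1.4608)
E
```

```text
190 285 361
200 286 361
210 286 361
216 287 361
288 180 221
290 179 221
292 177 221
352 175 219
356 177 220
359 179 219
(286, 200) [ 0.4133 -0.1839]
(361.5, 200) [ 0.4674 -0.1898]
(323.7, 181) [ 0.4418 -0.1729]
(323.7, 220.5) [ 0.4386 -0.2026]
[ 0.44029027 -0.18725486]
t 15.3 pos [ 0.4392 -0.1901  0.2512] ang 1.4623 | turn units 0.02 shift units [0.06 0.02 2.54] F [-0.8 -1.3  0.2] w 0.0853 gf 0.0
```

```bash

python3 -m jog '[[0.06,0.02,0.3,0],[0,0,0.5,0],[0,0,0.5,0],[0,0,0.5,0],[0,0,0.4,0]]' >/dev/null
python3 -m jog '[[0,0,0.3,0],[0,0,0.16,0],[0,0,0,0],[0,0,0,0]]'
python3 -m jog '[[0,0,0,0],[0,0,0,0],[0,0,0,0],[0,0,0,0],[0,0,0,0]]' 20 40
python3 -m jog '[[0,0,0,0],[0,0,0,0],[0,0,0,0]]'
```

```text
clock: 16.2
tool_pos: [0.4404, -0.188, 0.1188]
tcp_rot: [2.339, 2.096, 0.0]
contact_force: [-0.7, -0.2, 0.7]
grip_width: 0.085
gripper_force: 0.0
clock: 16.7
tool_pos: [0.4397, -0.1881, 0.1183]
tcp_rot: [2.34, 2.096, -0.0]
contact_force: [0.3, -1.2, -1.6]
grip_width: 0.0268
gripper_force: 44.8
clock: 17.0
tool_pos: [0.4398, -0.1881, 0.1183]
tcp_rot: [2.34, 2.096, -0.0]
contact_force: [1.0, -1.0, -0.7]
grip_width: 0.0266
gripper_force: 44.8
```

Clip squeezed to its stop (27 mm). Lift straight off, then turn to the rail's direction.

```bash

python3 -m jog '[[0,0,-0.2,0],[0,0,-0.4,0],[0,0,-0.5,0],[0,0,-0.6,0],[0,0,-0.6,0]]' |grep -E 'pos|cont'
python3 -m jog '[[0,0,-0.6,0],[0,0,-0.5,-1],[0,0,-0.2,-1],[0,0,0,-0.77],[0,0,0,0]]'|grep -E 'pos|cont|wid|gri'
python3 - <<'E'
from h import *
plan(.6367,-.028,.30,.1326+np.pi/2)
s=sensors.sense();im=vision.grab_frame('wrist');cv2.imwrite('pics/w7.png',im[:,:,::-1])
sd=vision.grab_frame('side');cv2.imwrite('pics/sd7.png',sd[:,:,::-1])
t=s['tool_pos'];q=proj('side',[t,t-[0,0,.056]]);print(q.round(0).tolist())
h=cv2.cvtColor(sd,cv2.COLOR_RGB2HSV);u0,v0=q.mean(0).astype(int)
for v in range(v0-24,v0+26):
    print(v,''.join('.' if h[v,u,1]>70 else ('#' if h[v,u,2]>90 else 'x') for u in range(u0-40,u0+40)))
E
```

```text
tool_pos: [0.4396, -0.1879, 0.2351]
contact_force: [1.6, -0.0, -0.6]
tool_pos: [0.4398, -0.188, 0.2993]
contact_force: [0.0, 0.3, -0.2]
grip_width: 0.0269
gripper_force: 44.8
t 18.0 pos [ 0.4398 -0.188   0.2993] ang 1.7031 | turn units -0.0 shift units [ 2.65  4.33 -0.01] F [ 0.   0.3 -0.2] w 0.0269 gf 44.8
[[354.0, 121.0], [353.0, 137.0]]
104 ###xxxxxxxxxxxxxxx#......##xxxxxxxxxxx#########xxxx####xxx######################
105 ##xxxxxxxxxxxxxxxxxx.......xxxxxxxxxxx#########xxxx####xxx######################
106 ##xxxxxxxxxxxxxxxxxxx.......xxxxxxxxx......####xxxxxxxxxx#######################
107 #xxxxxxxxxxxxxxxxxxxx.........xxxxxxx..........xxxxxxxxxx#######################
108 ##xxxxxxxxxxxxxxxxxx##..........xxxxx..........xxxxxxxxx########################
109 #####xxxxxxxxxxxxx####...........xxxxx.........xxxxxxxxx..######################
110 #########xxxxx########............x##x.........xxxx#.....#######################
111 #####################.............###x........##xxx......#######################
112 #####################.............###x#.......##xx.......#################
[... 2791 characters left out ...]
####################
146 ........................................................xx######################
147 ........................................................xxxx####################
148 .......................................................#xxxxxxxxxxxx############
149 .......................................................#xxxxxxxxxxx#..#xxxxxx###
150 .......................................................xxxxxxxxxxx#..#xxxxxx#...
151 .......................................................xxx#.#.##xx#.#xxxxxx#....
152 .......................................................xxx###..#xx##xxxxxxx#....
153 .............................................................###xxxxxxxxxx#.....
```

The clip is held with its jaws open and symmetric about the tool axis (tips at u 347 and 362, v≈141). Carry it over the rail.

```bash

python3 -m jog '[[0.2,0.3,0,0],[0.3,0.5,0,0],[0.4,0.6,0,0],[0.4,0.6,0,0],[0.4,0.6,0,0]]' >/dev/null
python3 -m jog '[[0.4,0.6,0,0],[0.3,0.6,0,0],[0.2,0.4,0,0],[0.05,0.13,0,0],[0,0,0,0]]' >/dev/null
python3 -m jog '[[0,0,0,0],[0,0,0,0]]' |grep -E 'pos|cont|wid|gri'
python3 -c "
from h import *
plan(.6367,-.028,.196,.1326+np.pi/2)
sd=vision.grab_frame('side');cv2.imwrite('pics/sd8.png',sd[:,:,::-1])
sd=vision.grab_frame('scene');cv2.imwrite('pics/sc8.png',sd[:,:,::-1])"
```

```text
tool_pos: [0.6363, -0.0292, 0.2987]
contact_force: [0.6, -0.3, -1.1]
grip_width: 0.0269
gripper_force: 44.8
t 19.3 pos [ 0.6363 -0.0292  0.2987] ang 1.7011 | turn units -0.03 shift units [0.02 0.01 2.05] F [ 0.6 -0.3 -1.1] w 0.0269 gf 44.8
```

```bash

python3 -m jog '[[0.02,0.01,0.3,0],[0,0,0.4,0],[0,0,0.4,0],[0,0,0.1,0],[0,0,0,0]]' |grep -E 'pos|cont|wid|gri'
python3 -m jog '[[0,0,0.15,0],[0,0,0.15,0],[0,0,0.15,0],[0,0,0,0]]' |grep -E 'pos|cont|wid|gri'
python3 -m jog '[[0,0,0.15,0],[0,0,0.15,0],[0,0,0.1,0],[0,0,0,0]]' |grep -E 'pos|cont|wid|gri'
python3 - <<'E'
from h import *
plan(.6367,-.028,.196,.1326+np.pi/2)
ims={n:vision.grab_frame(n)[:,:,::-1] for n in('wrist','side','scene')}
for n,i in ims.items(): cv2.imwrite(f'pics/{n}9.png',i)
b=cv2.resize(ims['scene'][190:270,200:320],None,fx=3.3,fy=3.3,interpolation=2);d=cv2.resize(ims['side'][110:220,250:330],None,fx=4.9,fy=4.9,interpolation=2)
O=np.zeros((600,800,3),np.uint8);O[:264,:396]=b;O[:539,400:792]=d[:539,:392];w=cv2.resize(ims['wrist'][:,:],None,fx=.62,fy=.62,interpolation=cv2.INTER_AREA)
O[300:548,:397]=w;cv2.imwrite('pics/c9.png',O)
E
```

```text
tool_pos: [0.6369, -0.0275, 0.238]
contact_force: [-0.9, 0.1, -1.0]
grip_width: 0.0271
gripper_force: 44.8
tool_pos: [0.6368, -0.0271, 0.2144]
contact_force: [0.1, -0.5, -1.4]
grip_width: 0.0267
gripper_force: 44.8
tool_pos: [0.6374, -0.0272, 0.1956]
contact_force: [0.4, -0.3, -1.0]
grip_width: 0.027
gripper_force: 44.9
t 20.7 pos [ 0.6374 -0.0272  0.1956] ang 1.7025 | turn units -0.01 shift units [-0.01 -0.02 -0.01] F [ 0.4 -0.3 -1. ] w 0.027 gf 44.9
```

View pics/c9.png

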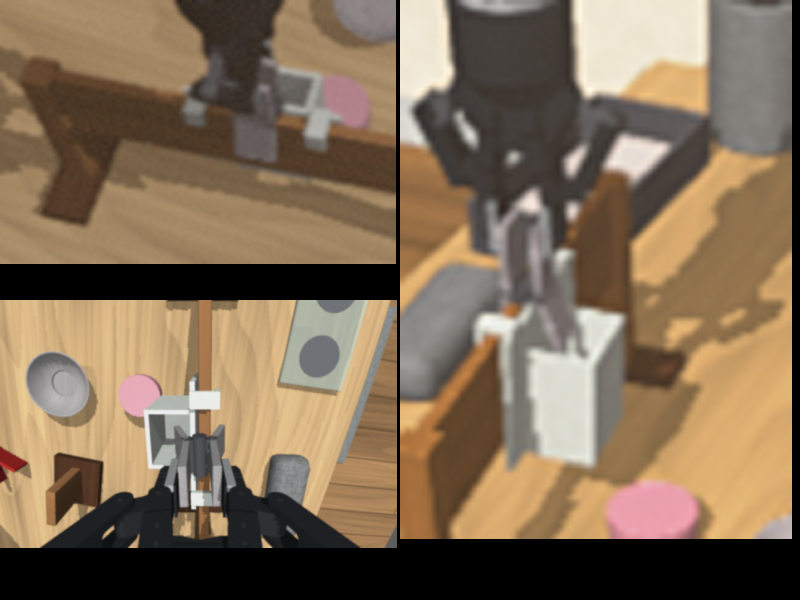

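The clip straddles the rail and back plate midway between the hooks (scene panel: clip u≈256, hooks at 197 and 318), with no contact force. I'll open gradually.

```bash

for w in 1; do :; done
python3 -m jog '[[0,0,0,0],[0,0,0,0]]' 36 |grep -E 'cont|wid|gri'
python3 -m jog '[[0,0,0,0],[0,0,0,0]]' 44 |grep -E 'cont|wid|gri'
python3 -m jog '[[0,0,0,0],[0,0,0,0]]' 50 |grep -E 'cont|wid|gri'
python3 -m jog '[[0,0,0,0],[0,0,0,0]]' 56 |grep -E 'cont|wid|gri'
python3 - <<'E'
from h import *
for n in('wrist','side','scene'): cv2.imwrite(f'pics/{n}10.png',vision.grab_frame(n)[:,:,::-1])
E
```

```text
contact_force: [0.8, -0.3, -0.5]
grip_width: 0.0358
gripper_force: 10.4
contact_force: [1.4, -0.0, -2.0]
grip_width: 0.044
gripper_force: 8.5
contact_force: [2.0, 0.1, -3.0]
grip_width: 0.0501
gripper_force: 7.2
contact_force: [1.0, -0.0, -2.3]
grip_width: 0.0561
gripper_force: 1.0
```

```bash

python3 -m jog '[[0,0,0,0],[0,0,0,0],[0,0,0,0],[0,0,0,0]]' 85 |grep -E 'cont|wid|gri'
python3 -m jog '[[0,0,-0.2,0],[0,0,-0.3,0],[0,0,-0.5,0],[0,0,-0.5,0],[0,0,-0.4,0]]' |grep -E 'pos|cont'
python3 -m jog '[[-0.5,0,0,0],[-0.3,0,0,0],[0,0,0,0],[0,0,0,0],[0,0,0,0]]' |grep -E 'pos|cont'
python3 - <<'E'
from h import *
plan(.6367,-.028,.196,.1326+np.pi/2)
s=sensors.sense()
I={n:vision.grab_frame(n) for n in('wrist','side','scene')}
for n,i in I.items(): cv2.imwrite(f'pics/{n}11.png',i[:,:,::-1])
a=.1326
def P(pts):return world((.6405,-.0265,a),pts)
m=[(-30-25,31,140),(-55,-31,140),(15,53,169),(15,39,169),(15,-39,169),(15,-53,169),(-9,60,165),(-9,-60,165),(-9,0,60+0),(-29.5,0,234),(25.5,0,234)]
for n in('wrist','side','scene'):print(n,proj(n,P(m),s).round(0).tolist())
for n,(u0,u1,v0,v1,st) in {'wrist':(240,400,130,330,3),'scene':(240,310,190,240,1),'side':(250,310,125,230,1)}.items():
    h=cv2.cvtColor(I[n],cv2.COLOR_RGB2HSV);print(n,u0)
    for v in range(v0,v1,2 if st==1 else 5):
        print(v,''.join('.' if h[v,u,1]>80 else ('W' if h[v,u,2]>200 else ('#' if h[v,u,2]>90 else 'x')) for u in range(u0,u1,st)))
E
```

```text
contact_force: [0.3, 0.3, 0.0]
grip_width: 0.0852
gripper_force: 0.0
tool_pos: [0.6376, -0.0273, 0.2934]
contact_force: [-0.1, 0.6, 0.0]
tool_pos: [0.6424, -0.0662, 0.2903]
contact_force: [-0.8, -0.1, 0.3]
t 23.2 pos [ 0.6424 -0.0662  0.2903] ang 1.7028 | turn units -0.01 shift units [ 0.77 -0.01  1.89] F [-0.8 -0.1  0.3] w 0.0849 gf 0.0
wrist [[259.0, 101.0], [263.0, 177.0], [349.0, 70.0], [349.0, 91.0], [347.0, 195.0], [346.0, 212.0], [315.0, 60.0], [316.0, 218.0], [318.0, 130.0], [278.0, 162.0], [373.0, 162.0]]
side [[289.0, 183.0], [295.0, 173.0], [264.0, 175.0], [266.0, 173.0], [275.0, 161.0], [277.0, 159.0], [271.0, 179.0], [284.0, 160.0], [280.0, 196.0], [283.0, 151.0], [266.0, 148.0]]
scene [[297.0, 212.0], [273.0, 207.0], [297.0, 232.0], [291.0, 231.0], [260.0, 225.0], [255.0, 223.0], [303.0, 225.0], [255.0, 215.0], [283.0, 240.0], [278.0, 198.0], [271.0, 218.0]]
wrist 240
130 WWWWWW#WW#xx#############xxxxxxxx######...............
135 .......WW#xx##########xxxxxxxxxxx###xx######..........
140 .......WW##xx#####xxxxx#xxxxxxxxx###########..........
145 .......#W##xx#########xx
[... 6793 characters left out ...]
.......................................WWWWW.WW...
211 ............................................................
213 ............................................................
215 ............................................................
217 ............................................................
219 ..................................................W.........
221 ................................................WW....W.....
223 ............................................................
225 ............................................................
227 ............................................................
229 ............................................................
```

Projections match a flush, upright caddy: hook end seen at u 347–348 against 347 predicted, and pocket front at 261–264 against 259–263. The clip is centred between the hooks. I'll check that nothing is still moving, then hand in.

```bash

python3 -m jog '[[0,0,0,0],[0,0,0,0],[0,0,0,0],[0,0,0,0],[0,0,0,0]]' |grep -E 'cont'
python3 - <<'E'
from h import *
from rig import ticket
a=cv2.imread('pics/side11.png').astype(int);b=vision.grab_frame('side')[:,:,::-1].astype(int)
d=abs(a-b)[140:215,250:320].max(2);m=(d>60).sum();print('changed px',m)
if m<10: print(ticket.finish_job())
E
```

```text
contact_force: [0.2, 0.2, 0.4]
changed px 0
the job is handed in; nothing more can be done
None
```

The job is handed in at about 24 s: the caddy hangs by both hooks on the oak rail, and by my image measurements the clip, centred between the hooks, holds it upright and flush; nothing moved in the last check.

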